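# Roll the spice caddy into its parking bay and snap it into the roller catch

### The job

Roll the little spice caddy forward by its push bar on the open worktop until both swivel castors trail straight behind their pivots, then steer it nose first between the kerbs of its parking bay and ease it home until its spear snaps fully into the roller catch; then let go of it. Keep all its wheels on the worktop, do not ram the bay, keep the jars standing on the caddy, and leave the other things on the worktop where they are.

Things in the scene. Friction and masses are not known exactly. Their poses are not given: they have to be found in the camera images.
- caddy: Rolling spice caddy, about 0.8 kg plus jars: pale wooden deck 200 x 150 mm, top 60 mm above the worktop, brass side rails (top 95 mm), nose board 106 mm high with its front face at x = +100 mm, dark push bar behind. Origin on the worktop under the deck's middle; x forward (nose), y to its left, z up. The jars stand at x = -44 mm or farther forward and reach 166 mm above the worktop.
- front_axle (a point): Middle of the axle of the two fixed front wheels, at caddy x = +70 mm, y = 0, 20 mm above the worktop (wheels of radius 20 mm at y = +-57 mm, 126 mm over all). These wheels do not swivel: the caddy rolls along its own x and turns about this point. Two swivel castors carry the rear.
- push_bar (a point): Middle of the push bar, at caddy x = -128 mm, y = 0, 128 mm above the worktop. The bar is 14 mm thick (along caddy x), 22 mm high and 124 mm long (along caddy y), on brass uprights at y = +-52 mm that slope forward and down from it; between them it is free for a grip from above.
- castor_left_hub (a point): Wheel hub of the left castor, 18 mm above the worktop. It swings freely on a 20 mm trail round a vertical pivot at caddy x = -70 mm, y = +50 mm. Trailing straight it lies at caddy x = -90 mm, y = +50 mm; it starts turned 50 to 130 degrees aside. Rolled straight ahead, a castor comes round within some 60 mm of travel.
- castor_right_hub (a point): The same for the right castor: pivot at caddy x = -70 mm, y = -50 mm; trailing straight the hub lies at caddy x = -90 mm, y = -50 mm.
- spear (a point): Middle of the head of the steel spear on the nose, at caddy x = +125 mm, y = 0, 85 mm up. The head is a square prism on edge, 18 mm wide and long over its corners, on a neck 6 mm wide. It must pass between the catch's two upright sprung rollers (10 mm across, 8 mm apart): met 7 mm before their middle, parted by a push of about 10 N, they then close behind it and draw it on 6.5 mm past their middle, where the nose board meets the buffers.
- nose (a point): Middle of the nose board's front face, at caddy x = +100 mm, 85 mm up. When the caddy is home, this face rests on the two buffers at y = +-50 mm, 18.5 mm before the rollers' middle; pushed farther, the buffers yield from about 6 N on, 6 N per mm, and stop after 3 mm.
- bay: Parking bay, fixed: two brown wooden kerbs 18 mm high and, across their inner end, an upright backboard 190 mm wide, 114 mm high that carries two sprung rubber buffers and, between them, the roller catch 85 mm up. x points into the bay (a parked caddy's x lies along it), y to the left, z up. Origin on the worktop, under the catch's middle when the backboard is clamped as deep as it goes.
- bay_mouth (a point): Middle between the kerbs at bay x = -190 mm, on the worktop. From here inward the kerbs are straight and 144 mm apart (castors that trail straight measure 112 mm over all, turned aside up to 176 mm); outward they flare to about 190 mm at bay x = -240 mm. The backboard is clamped on the kerbs by thumbscrews at any depth: its catch is 0 to 65 mm nearer the mouth than the bay's origin.
- spice_jar_a: Spice jar with a red lid and brown label, 45 mm across, 106 mm high, standing loose on the caddy, front left. Origin under its middle, z up.
- spice_jar_b: Spice jar with a red lid and green label, 45 mm across, 106 mm high, standing loose on the caddy, front right. Origin under its middle, z up.
- honey_jar: Jar of honey with a black lid, 65 mm across, 86 mm high, standing loose on the middle of the caddy. Origin under its middle, z up.
- cup: Bystander: small white espresso cup, 59 mm across and 49 mm high. Origin under its middle.
- apple_0: Bystander: red apple, 80 mm across, on the round wooden board. Origin under its middle.
- lemon_b: Bystander: lemon, 72 mm long, on the round wooden board. Origin under its middle.
Mind the look-alikes: they are no part of the job. What is shaped like the honey_jar but blue or turquoise is not meant.

How it is judged:
By the outcome, as a careful person would: the job done as asked, in the order asked, and still so for the second after the job is handed in, with the robot touching nothing.
It also fails if it takes over 58 s, if anything falls off the work surface, if the arm or the gripper's body presses on something with over 40 N, if the wrist force passes 120 N, or if a joint passes its speed limit or range.

### The arm

A 7-joint arm with a two-finger parallel gripper is mounted at the origin on a cart in front of the work surface, level with it; the furniture and walls round the work are solid. World frame = base frame: x ahead of the robot, y to its left, z up, the work surface at z = 0. Lengths are in m, angles in rad, forces in N, time in s.
With the tool pointing down it reaches from about 0.35 to 0.9 m from the base axis. Payload 8.1 kg.
Tool frame: the origin (TCP) lies at the centre of the arm's flange, where the gripper is bolted on; the fingertips stand 178 mm ahead of it and the grasp point (between the pads) lies 159 mm ahead of it; z points along the fingers, y is the direction in which the jaws open and shut (so a half turn about z gives the same grasp; the last joint's range is limited). The gripper opens to 92 mm and grips with 3 to 60 N. Pads are 19 mm wide; open, the fingers measure 130 mm over their backs; the gripper's body (75 mm by 190 mm) begins 47 mm behind the grasp point.
Start: joints at [-1.354, 0.434, 0.025, 1.573, -0.012, 1.134, -0.075], TCP at [0.197, 0.593, 0.405] pointing down, gripper open.
Joint ranges: [-2.62, 2.62], [-0.44, 2.09], [-1.27, 1.32], [0.08, 2.57], [-1.32, 4.46], [0.12, 2], [-2.74, 2.74]. Speed limits (rad/s): [2.22, 2.22, 3.01, 3.01, 3.14, 3.14, 3.14].

### API

Orientations are given as a rotation vector (axis times angle).
In Python, from cell import arm, get_image, camera_model gives the robot as it stands. The module is installed in compiled form; this text tells all that it offers.
- The arm moves only by the shell command python3 -m pendant 'ROWS' [FORCE]. ROWS is JSON, a list that holds one entry, the list of rows, each a list of 7 numbers: the shift along the tool's x, y, z in mm, then the turn, a rotation vector about the tool's x, y, z in rad, then the closure, from -1 (fully open) to 1 (shut). In form: [[[x, y, z, rx, ry, rz, hand], ...]]. A call has 1 to 20 rows; each row is the pose to reach, as a shift and turn from the pose commanded when the call began, along the tool's axes at that moment; what a row does not reach only later rows make up. A row lasts 1/8 s, in which the tool goes at most 62.5 mm and 10.7 degrees, less where a joint would pass 70% of its speed; a pose out of reach is approached as far as the arm can. A call with a gripper value outside its range is refused whole. The fingers move at their own pace and stop on an object; FORCE is the grip in N (left out, the last holds). Time passes only in rows, so rows that repeat a pose let the fingers close. It gives the time, the measured TCP pose, the force and the opening at its end, in the units of the state.
- arm.observe(): the state, without advancing time (a new reading comes with each control period).
- get_image(name): name is "side" or "top" or "wrist"; returns the picture (384x512x3 uint8, red, green, blue); there is no depth.
- camera_model(name): a dict with "fx", "fy", "cx", "cy" (pixels), "k1" (the pictures are not rectified: a ray, as slopes to the right and down, at radius r is drawn at 1 + k1 r^2 times it, then the intrinsics apply), "position" and "orientation" of the camera in the world; the wrist camera has in their place "T_tool_cam" (4x4, takes a point from camera to tool coordinates, whose origin is the TCP and whose axes are the flange's). Camera axes: x right, y down, z forward; pixel columns grow to the right and rows downward; lengths in m; the calibration is good to about 2 mm. A picture is of the moment at which its call begins: read the wrist's pose just before it. camera_model takes no time and is no camera call.
- arm.sign_off(): hands the job in, once; it reports no verdict.
The state is a dict: "clock": time; "joints": joint angles; "dq": joint speeds; "joint_efforts": joint torques, N m; "position": TCP position; "ee_rot": TCP orientation; "force": force on the tool from outside, world axes, zero at the start; "ft_torque": the same for the moment, N m; "width": opening from 0.0 (shut) to 1.0 (fully open).
Only numpy, scipy, OpenCV 4.12 (cv2) and the standard library are available. Lean on these libraries where they do the work, as an engineer would, in place of code of your own. Each camera call takes 0.05 s, during which the arm holds its last target.

## Working session

There is one attempt and no reset: what is moved stays moved. The work goes in short steps, Python scripts to look and compute and a shell command to move; the robot and the scene stay as the last step left them, time stands still between calls to the robot, and variables do not carry over. Pictures are saved under pics/ and viewed, and the job is handed in when it is done.

```bash
mkdir -p pics; python3 - <<'E'
from cell import arm,get_image,camera_model
import cv2
print(arm.observe())
for n in ["side","top","wrist"]:
    print(n,camera_model(n))
    im=get_image(n); cv2.imwrite(f"pics/{n}0.png",im[:,:,::-1])
print(arm.observe()["clock"])
E
```

```text
{'clock': 0.0, 'joints': array([-1.35357024,  0.43521404,  0.0249559 ,  1.57408522, -0.01160728,
        1.13397762, -0.07513124]), 'dq': array([ 0.00070901, -0.00023787,  0.001143  ,  0.00010483, -0.00115817,
       -0.00024082, -0.00030964]), 'joint_efforts': array([-8.52232952e-04, -6.67831564e+01,  9.84518901e-01, -3.14477599e+01,
       -6.06882828e-02,  4.22964175e-02,  1.83741481e-04]), 'position': array([0.19645024, 0.59308493, 0.4039547 ]), 'ee_rot': array([-5.00361283e-01, -3.10136837e+00,  2.41048110e-03]), 'force': array([-0.01650894,  0.17613732,  0.00924517]), 'ft_torque': array([-0.00091449, -0.01850362,  0.0189102 ]), 'width': 0.9998026999187385}
side {'fx': 420.55192729734966, 'fy': 420.55192729734966, 'cx': 260.8614594199626, 'cy': 195.8967609623758, 'k1': 0.005363092924488799, 'position': array([ 0.16048843, -1.06019044,  0.64221309]), 'orientation': array([-1.99169968,  0.34110433, -0.25200243])}
top {'fx': 353.8283791097178, 'fy': 353.8283791097178, 'cx': 255.48778513749573, 'cy': 193.13086850618004, 'k1': -0.0676713080056674, 'position': array([ 0.4556534 , -0.00906955,  1.20584642]), 'orientation': array([-2.18435692,  2.18528627, -0.08668559])}
wrist {'fx': 269.3204286627016, 'fy': 269.3204286627016, 'cx': 249.51685105999104, 'cy': 192.6438023235653, 'k1': -0.03608644156864385, 'T_tool_cam': array([[ 5.62745444e-04, -9.55485655e-01, -2.95037025e-01,
         8.02187946e-02],
       [ 9.99999730e-01,  3.98195044e-04,  6.17805984e-04,
        -7.65612705e-04],
       [-4.72822475e-04, -2.95037293e-01,  9.55485621e-01,
         2.03144457e-02],
       [ 0.00000000e+00,  0.00000000e+00,  0.00000000e+00,
         1.00000000e+00]])}
0.15
```

View pics/side0.png

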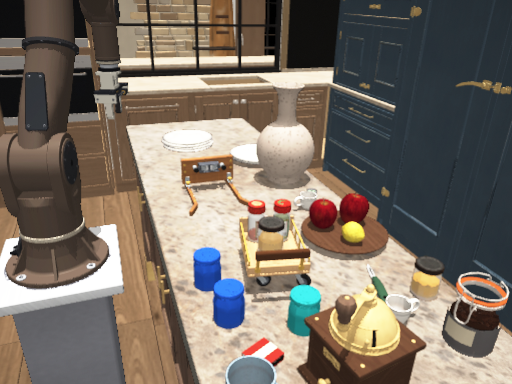

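View pics/top0.png

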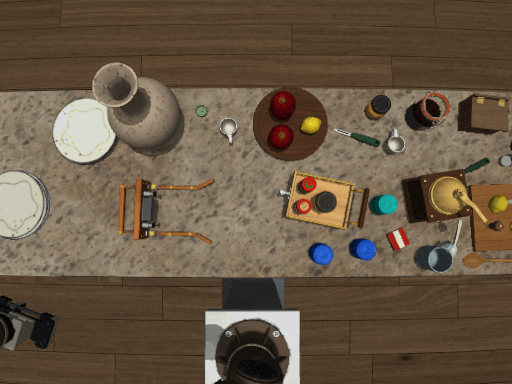

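View pics/wrist0.png

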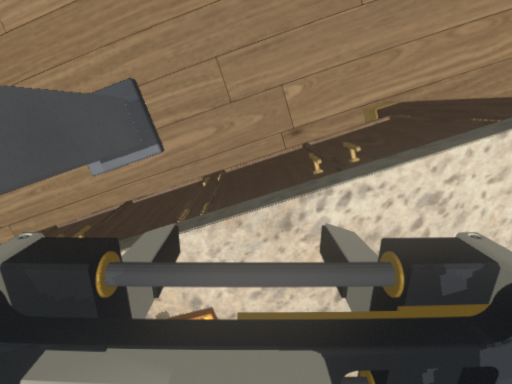

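The top view shows the caddy near px (322,200), nose to the left, and its push bar at about (363,208). The bay is at about (150,210) and opens to the right. I'll zoom in to measure.

```bash
cat > h.py <<'E'
import numpy as np, cv2
from scipy.spatial.transform import Rotation as R
from cell import arm,get_image,camera_model
def model(n,st=None):
    m=camera_model(n)
    K=np.array([[m['fx'],0,m['cx']],[0,m['fy'],m['cy']],[0,0,1.]])
    d=np.array([m['k1'],0,0,0.])
    if n=='wrist':
        T=np.array(m['T_tool_cam']); Rt=R.from_rotvec(st['ee_rot']).as_matrix()
        return K,d,Rt@T[:3,:3],Rt@T[:3,3]+st['position']
    return K,d,R.from_rotvec(m['orientation']).as_matrix(),np.array(m['position'])
def proj(M,P):
    K,d,Rw,p=M; P=np.atleast_2d(P).astype(float)
    r=R.from_matrix(Rw.T); return cv2.projectPoints(P,r.as_rotvec(),-Rw.T@p,K,d)[0].reshape(-1,2)
def rays(M,uv):
    K,d,Rw,p=M
    n=cv2.undistortPoints(np.array(uv,float).reshape(-1,1,2),K,d).reshape(-1,2)
    return np.c_[n,np.ones(len(n))]@Rw.T
def onplane(M,uv,z):
    D=rays(M,uv);p=M[3]; return p+D*((z-p[2])/D[:,2])[:,None]
def snap(n,tag,crop=None,s=1):
    st=arm.observe(); im=get_image(n); cv2.imwrite(f'pics/{tag}_raw.png',im[:,:,::-1])
    np.save(f'pics/{tag}_st.npy',np.r_[st['position'],st['ee_rot']])
    return st,im
def crop(src,dst,x0,y0,x1,y1,s):
    im=cv2.imread(src)[y0:y1,x0:x1]; im=cv2.resize(im,None,fx=s,fy=s,interpolation=cv2.INTER_CUBIC)
    for x in range((x0+9)//10*10,x1,10):
        cv2.line(im,((x-x0)*s,0),((x-x0)*s,6 if x%50 else 14),(255,0,255),1)
        if x%20==0: cv2.putText(im,str(x),((x-x0)*s+1,20),0,.35,(255,0,255),1)
    for y in range((y0+9)//10*10,y1,10):
        cv2.line(im,(0,(y-y0)*s),(6,(y-y0)*s),(255,0,255),1)
        if y%20==0:cv2.putText(im,str(y),(8,(y-y0)*s+4),0,.35,(255,0,255),1)
    cv2.imwrite(dst,im)
E
python3 - <<'E'
from h import *
crop('pics/top0.png','pics/topc.png',270,160,385,235,6)
crop('pics/top0.png','pics/topb.png',110,165,225,255,6)
crop('pics/side0.png','pics/sidec.png',170,140,320,300,5)
E
```

```text
(no output)
```

View pics/topc.png

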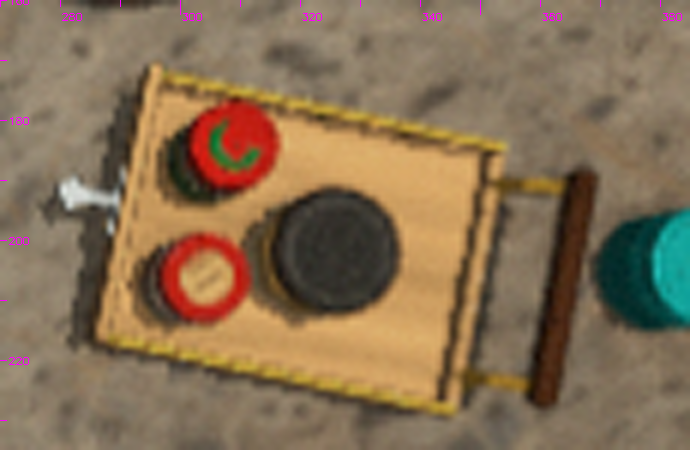

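View pics/topb.png

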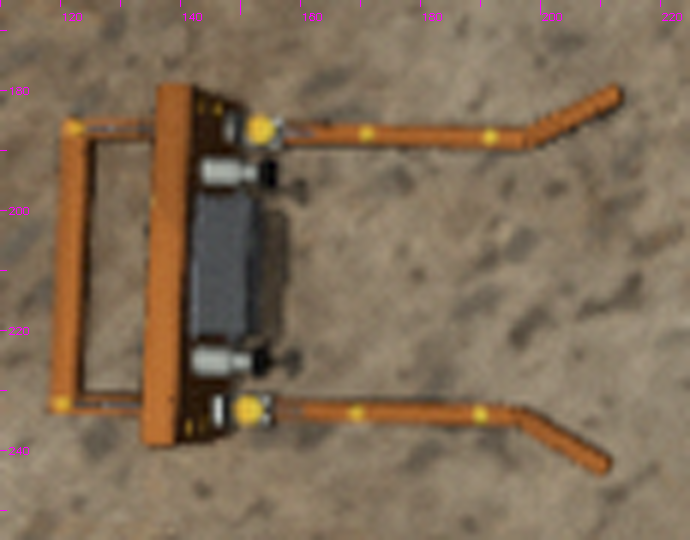

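View pics/sidec.png

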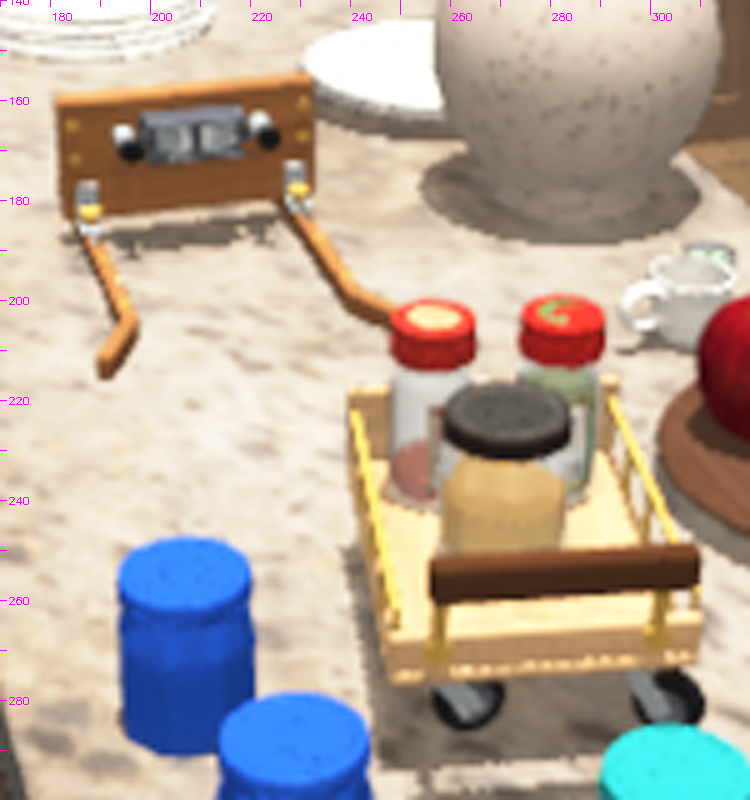

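```bash
python3 - <<'E'
from h import *
M=model('top'); f=lambda uv,z: (onplane(M,uv,z)*1000).round(1)
a=lambda v: np.degrees(np.arctan2(v[1],v[0])).round(2)
bar=f([(367.2,188.7),(360.3,227.3),(364,208)],.139); print('bar',bar, 'len',np.linalg.norm(bar[0]-bar[1]))
ax=bar[0]-bar[1]; print('heading from bar',a(np.array([-ax[1],ax[0]])))
nb=f([(295.3,171),(286.2,217)],.106); print('nose',nb,nb.mean(0),np.linalg.norm(nb[0]-nb[1]),a([-(nb[0]-nb[1])[1],(nb[0]-nb[1])[0]]))
print('bar->nose',a(nb.mean(0)-bar[:2].mean(0)),np.linalg.norm((nb.mean(0)-bar[:2].mean(0))[:2]))
rl=f([(296,173),(353,184.5),(288,217),(346,228)],.095);print('rails',rl,a(rl[0]-rl[1]),a(rl[2]-rl[3]))
sp=f([(283,192)],.09);print('spear',sp)
k=f([(160,188.8),(196.7,189.5),(161.7,232),(196.7,233),(212,179.5),(210,241)],.018);print('kerb',k,a(k[0]-k[1]),a(k[2]-k[3]))
bb=f([(142.2,179.2),(138.7,238.8)],.114);print('back',bb,bb.mean(0),np.linalg.norm(bb[0]-bb[1]),a([-(bb[0]-bb[1])[1],(bb[0]-bb[1])[0]]))
print('catch',f([(142.5,210),(152.5,210.5)],.095))
print('screws',f([(153.3,186.7),(151.5,233.3)],.03))
print('teal lid',f([(386,204)],.086))
print('honey',f([(326,202)],.146),'jars',f([(309,184),(304,206)],.166))
E
```

```text
bar [[ 549.7 -354.1  139. ]
 [ 432.5 -330.3  139. ]
 [ 490.9 -342.9  139. ]] len 119.59214020996535
heading from bar 78.52
nose [[ 608.4 -138.3  106. ]
 [ 464.4 -108.7  106. ]] [ 536.4 -123.5  106. ] 147.01074790640308 78.38
bar->nose 78.3 223.34229335260264
rails [[ 603.5 -141.8   95. ]
 [ 567.  -323.    95. ]
 [ 464.5 -115.3   95. ]
 [ 429.6 -298.    95. ]] 78.61 79.19
spear [[ 543.5 -100.5   90. ]]
kerb [[560.2 309.3  18. ]
 [557.8 184.6  18. ]
 [414.7 301.   18. ]
 [411.7 183.   18. ]
 [591.6 133.2  18. ]
 [385.2 138.2  18. ]] 88.9 88.54
back [[581.9 340.4 114. ]
 [396.9 347.3 114. ]] [489.4  343.85 114.  ] 185.12863095696463 87.86
catch [[486.3 343.2  95. ]
 [484.8 311.2  95. ]]
screws [[566.2 328.9  30. ]
 [410.7 332.   30. ]]
teal lid [[ 505.3 -431.3   86. ]]
honey [[ 508.9 -225.4  146. ]] jars [[ 561.3 -171.5  166. ]
 [ 496.2 -156.   166. ]]
```

```bash
cat >> h.py <<'E'
def row(target,yaw_deg,st=None):
    """tool-frame row (mm, rad) from measured pose to TCP target with tool down and tool y at yaw_deg"""
    st=st or arm.observe(); R0=R.from_rotvec(st['ee_rot']); y=np.radians(yaw_deg)
    Y=np.array([np.cos(y),np.sin(y),0]); Z=np.array([0,0,-1.]); X=np.cross(Y,Z)
    R1=R.from_matrix(np.c_[X,Y,Z]); s=R0.inv().apply(np.array(target)-st['position'])*1000
    return np.r_[s.round(1),(R0.inv()*R1).as_rotvec().round(4)]
def st0():
    s=arm.observe(); m=R.from_rotvec(s['ee_rot']).as_matrix()
    print('t',round(s['clock'],2),'p',(s['position']*1000).round(1),'yaw',np.degrees(np.arctan2(m[1,1],m[0,1])).round(2),'tilt',m[2].round(4),'F',s['force'].round(1),'T',s['ft_torque'].round(2),'w',round(s['width'],3)); return s
E
python3 - <<'E'
from h import *
st0(); print(row((.45,.1,.41),75)); print(row((.491,-.345,.37),78.5)); print(row((.44,-.345,.37),78.5))
E
```

```text
t 0.15 p [196.5 593.2 404.2] yaw 71.67 tilt [-1.0e-04 -1.1e-03 -1.0e+00] F [-0.1  0.   0.5] T [0.05 0.   0.02] w 0.999
[-3.958e+02 -3.884e+02 -5.400e+00 -1.100e-03  0.000e+00 -5.810e-02]
[-5.746e+02 -7.979e+02  3.510e+01 -1.100e-03  0.000e+00 -1.192e-01]
[-5.262e+02 -8.139e+02  3.510e+01 -1.100e-03  0.000e+00 -1.192e-01]
```

```bash
python3 -m pendant '[[[-60,-45,0,0,0,0,-1],[-110,-90,0,0,0,-0.02,-1],[-155,-135,0,0,0,-0.03,-1],[-200,-178,0,0,0,-0.04,-1],[-245,-220,0,0,0,-0.05,-1],[-290,-265,0,0,0,-0.06,-1],[-330,-310,0,0,0,-0.06,-1],[-365,-350,0,0,0,-0.06,-1],[-396,-395,0,0,0,-0.07,-1],[-425,-445,0,0,0,-0.08,-1],[-452,-495,0,0,0,-0.09,-1],[-475,-545,5,0,0,-0.1,-1],[-497,-600,10,0,0,-0.12,-1],[-518,-650,15,0,0,-0.12,-1],[-538,-700,20,0,0,-0.12,-1],[-555,-745,25,0,0,-0.12,-1],[-570,-780,30,0,0,-0.12,-1],[-575,-798,35,0,0,-0.12,-1],[-575,-798,35,0,0,-0.12,-1],[-575,-798,35,0,0,-0.12,-1]]]'
python3 - <<'E'
from h import *
st0(); snap('wrist','w1'); snap('top','t1'); snap('side','s1')
crop('pics/w1_raw.png','pics/w1.png',60,20,460,384,2)
E
```

```text
clock: 2.65
position: [0.4918, -0.3434, 0.3696]
ee_rot: [-0.311, -3.126, -0.002]
force: [-0.2, 0.8, -0.4]
width: 1.0
t 2.65 p [ 491.8 -343.4  369.6] yaw 78.64 tilt [ 3.0e-04  1.3e-03 -1.0e+00] F [-0.2  0.8 -0.4] T [ 0.07  0.08 -0.03] w 1.0
```

View pics/w1_raw.png

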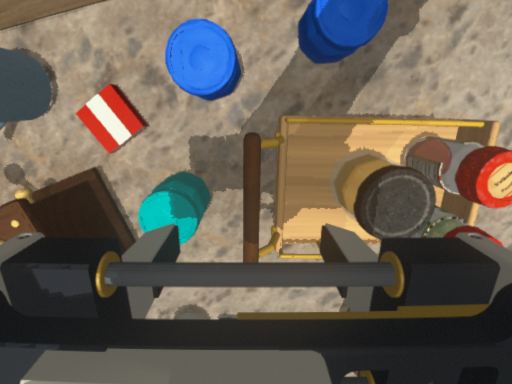

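View pics/s1_raw.png

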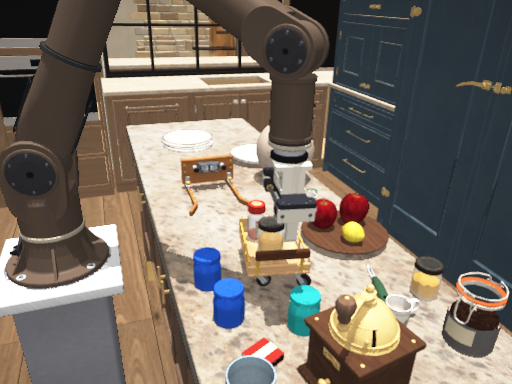

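```bash
python3 - <<'E'
from h import *
crop('pics/w1_raw.png','pics/w1c.png',225,115,305,265,5)
im=cv2.imread('pics/w1_raw.png'); print([ (r,[tuple(int(v) for v in im[r,c]) for c in range(240,268,2)]) for r in (160,230)])
E
```

```text
[(160, [(80, 94, 105), (75, 88, 100), (32, 45, 61), (31, 46, 65), (30, 47, 68), (31, 49, 72), (34, 51, 76), (32, 53, 78), (30, 50, 74), (31, 46, 71), (40, 52, 67), (70, 80, 87), (71, 82, 90), (75, 87, 96)]), (230, [(126, 147, 164), (124, 145, 161), (40, 54, 68), (35, 49, 66), (34, 50, 67), (37, 53, 74), (39, 56, 77), (38, 55, 76), (36, 55, 74), (49, 64, 81), (130, 157, 173), (132, 159, 176), (128, 152, 169), (127, 153, 171)])]
```

View pics/w1c.png

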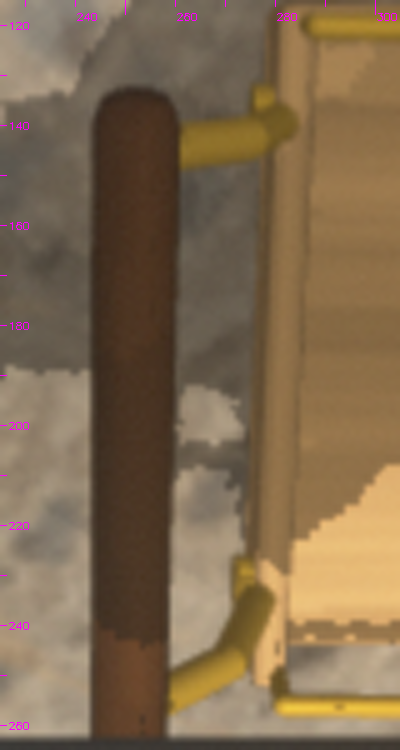

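```bash
python3 - <<'E'
from h import *
v=np.load('pics/w1_st.npy'); M=model('wrist',{'position':v[:3],'ee_rot':v[3:]})
p=onplane(M,[(251.3,133),(251.3,160),(250.9,250)],.137)*1000
q=onplane(M,[(259,143),(257.5,254)],.128)*1000
print(p.round(1)); print(q.round(1),q.mean(0), np.linalg.norm(q[0]-q[1]))
d=p[1]-p[2]; print(np.degrees(np.arctan2(d[0],-d[1])), np.degrees(np.arctan2(d[1],d[0])))
d=q[0]-q[1]; print(np.degrees(np.arctan2(d[1],d[0])))
e=p[0]; h=np.radians(78.5); print('mid from end', e[:2]+62*np.array([np.sin(h),-np.cos(h)]))
E
```

```text
[[ 430.1 -330.   137. ]
 [ 450.8 -334.1  137. ]
 [ 529.5 -350.   137. ]]
[[ 440.  -325.5  128. ]
 [ 539.8 -345.8  128. ]] [ 489.86370057 -335.61594123  128.        ] 101.86041774159325
-101.46945953394741 168.5305404660526
168.48635727067744
mid from end [ 490.89772705 -342.33473756]
```

```bash
python3 - <<'E'
from h import *
print(row((.490,-.3425,.290),78.5))
E
```

```text
[2.1e+00 6.0e-01 8.0e+01 8.0e-04 4.0e-04 2.9e-03]
```

```bash
python3 -m pendant '[[[1,0.5,20,0,0,0.002,-1],[2,0.5,40,0,0,0.002,-1],[2,0.5,60,0,0,0.002,-1],[2,0.5,74,0,0,0.002,-1],[2,0.5,80,0,0,0.002,-1],[2,0.5,80,0,0,0.002,-0.4],[2,0.5,80,0,0,0.002,0.2],[2,0.5,80,0,0,0.002,0.5],[2,0.5,80,0,0,0.002,0.7],[2,0.5,80,0,0,0.002,1],[2,0.5,80,0,0,0.002,1],[2,0.5,80,0,0,0.002,1]]]' 25
python3 - <<'E'
from h import *
st0(); snap('top','t2');crop('pics/t2_raw.png','pics/t2.png',260,150,400,250,5)
E
```

```text
clock: 4.3
position: [0.4896, -0.3441, 0.2897]
ee_rot: [0.317, 3.126, 0.0]
force: [0.3, -0.5, -0.5]
width: 0.286
t 4.3 p [ 489.6 -344.1  289.7] yaw 78.44 tilt [-0.  0. -1.] F [ 0.3 -0.5 -0.5] T [ 0.02  0.02 -0.03] w 0.286
```

View pics/t2.png

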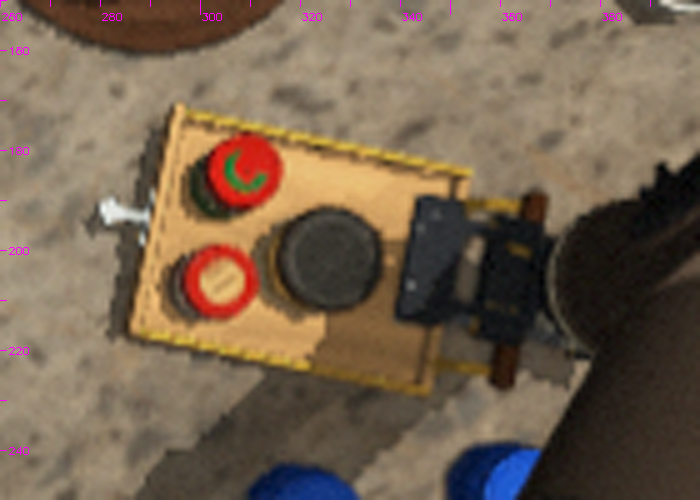

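```bash
python3 -m pendant '[[[0,0,0,0,0,0,1],[0,0,0,0,0,0,1],[0,0,0,0,0,0,1],[0,0,0,0,0,0,1]]]' 25
python3 - <<'E'
from h import *
st0()
E
```

```text
clock: 4.85
position: [0.4896, -0.3441, 0.2897]
ee_rot: [0.317, 3.125, 0.0]
force: [0.6, -0.3, -1.6]
width: 0.153
t 4.85 p [ 489.6 -344.1  289.7] yaw 78.43 tilt [-1.e-04  0.e+00 -1.e+00] F [ 0.6 -0.3 -1.6] T [ 0.11 -0.13 -0.24] w 0.153
```

```bash
python3 - <<'E'
from h import *
crop('pics/top0.png','pics/topf.png',215,75,345,175,6)
M=model('top'); f=lambda uv,z: (onplane(M,uv,z)*1000).round(1)
print('board L,R,bottom,top',f([(253,123),(328,123),(290,160.5),(290,87)],.018))
print('apple', f([(281,138),(283,104)],.06), f([(311,125)],.05))
print('cup',f([(229,127),(231,143)],.03))
print('blue',f([(321,254),(364,249)],.086))
E
```

```text
board L,R,bottom,top [[ 786.4   -5.3   18. ]
 [ 787.3 -263.3   18. ]
 [ 656.5 -131.    18. ]
 [ 914.7 -133.7   18. ]]
apple [[ 724.3  -97.7   60. ]
 [ 839.7 -105.3   60. ]] [[ 771.2 -199.2   50. ]]
cup [[769.3  76.   30. ]
 [714.1  68.8  30. ]]
blue [[ 348.  -219.6   86. ]
 [ 362.8 -356.9   86. ]]
```

View pics/topf.png

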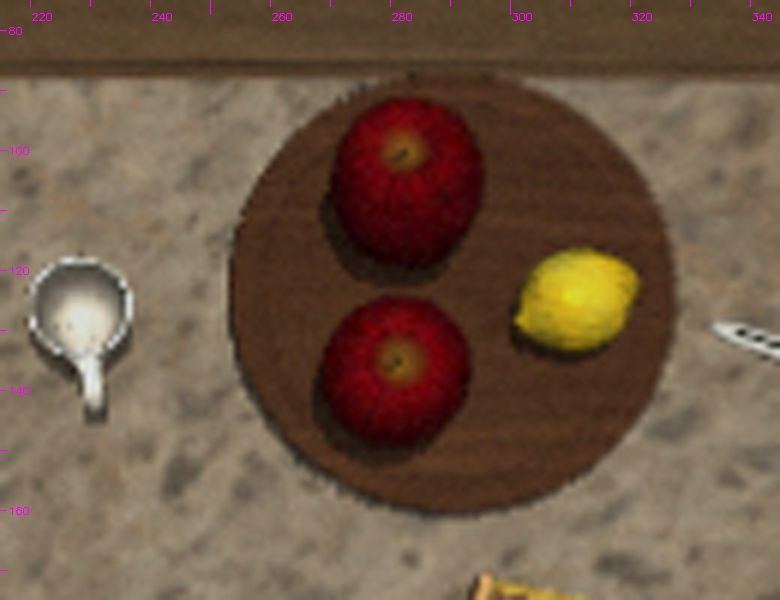

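```bash
python3 -m pendant '[[[0,0.5,0,0,0,0,1],[0,2,0,0,0,0,1],[0,4.5,0,0,0,0,1],[0,8,0,0,0,0,1],[0,12,0,0,0,0,1],[0,16.5,0,0,0,0,1],[0,21,0,0,0,0,1],[0,25.5,0,0,0,0,1],[0,30,0,0,0,0,1],[0,34.5,0,0,0,0,1],[0,39,0,0,0,0,1],[0,43.5,0,0,0,0,1],[0,48,0,0,0,0,1],[0,52.5,0,0,0,0,1],[0,57,0,0,0,0,1],[0,61.5,0,0,0,0,1],[0,66,0,0,0,0,1],[0,70,0,0,0,0,1],[0,73,0,0,0,0,1],[0,75,0,0,0,0,1]]]' 25
python3 - <<'E'
from h import *
st0(); snap('side','s3');crop('pics/s3_raw.png','pics/s3.png',180,170,340,300,5)
snap('top','t3');crop('pics/t3_raw.png','pics/t3.png',240,150,380,250,5)
E
```

```text
clock: 7.35
position: [0.5046, -0.2705, 0.2897]
ee_rot: [0.316, 3.126, 0.0]
force: [1.7, -0.7, -1.2]
width: 0.152
t 7.35 p [ 504.6 -270.5  289.7] yaw 78.44 tilt [-1.e-04  1.e-04 -1.e+00] F [ 1.7 -0.7 -1.2] T [-0.17 -0.14 -0.28] w 0.152
```

View pics/s3.png

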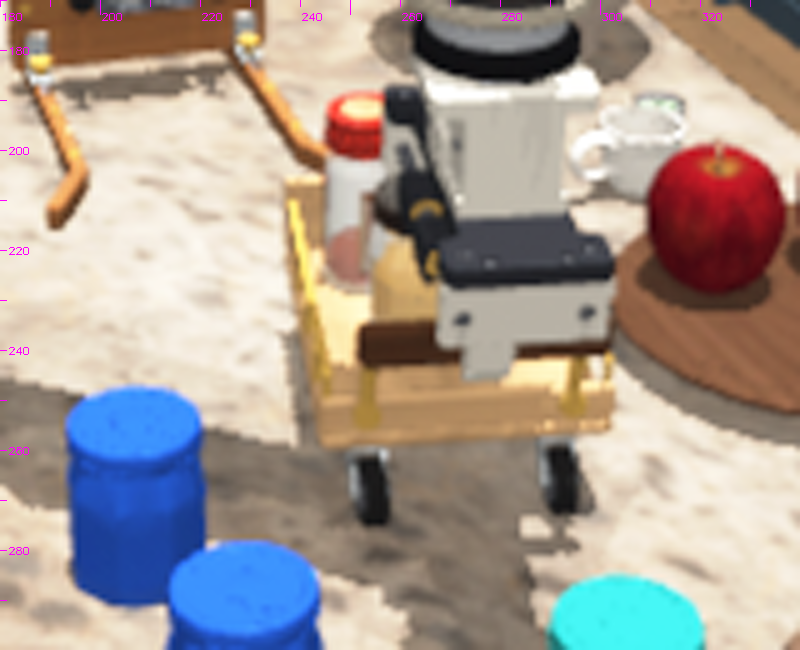

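View pics/t3.png

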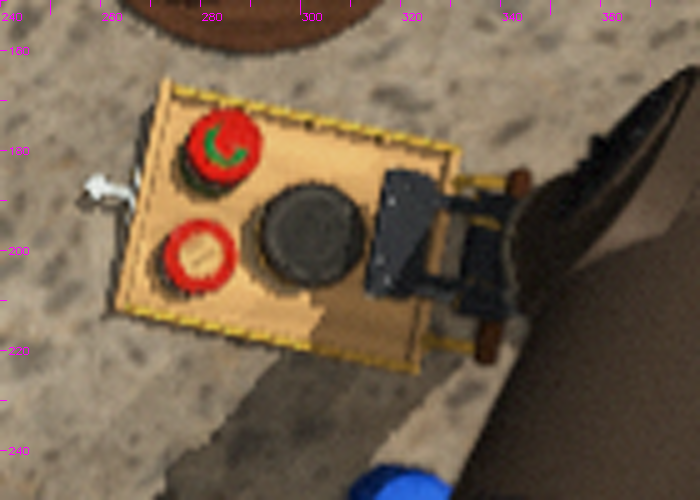

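The side view shows both castor wheels, at px (253,267) and (291,265), trailing in line. Forces are small. Next I'll plan the S-curve.

```bash
cat > plan.py <<'E'
from h import *
from scipy.optimize import brentq
def lineprof(psi0,psim,L1,H,L2,n=4000):
    L=L1+H+L2; s=np.linspace(0,L,n); r=lambda u:(1-np.cos(np.pi*np.clip(u,0,1)))/2
    psi=psi0+(psim-psi0)*r(s/L1)-psim*r((s-L1-H)/L2); return s,psi
def plan(bar,head,mouth,bayh,L1,H,L2,rows,tail=0):
    """bar xy mm, head deg -> rows of bar xy & head; axle path to the bay axis"""
    h=np.radians(head); b=np.radians(bayh); u=np.array([np.cos(b),np.sin(b)]); v=np.array([-u[1],u[0]])
    ax=np.array(bar)+198*np.array([np.cos(h),np.sin(h)]); rel=ax-mouth; off=rel@v; lon=rel@u
    f=lambda pm:(lambda s,p: np.trapezoid(np.sin(p),s)+off)(*lineprof(h-b,pm,L1,H,L2))
    pm=brentq(f,-1,1.2); s,psi=lineprof(h-b,pm,L1,H,L2)
    if tail: s=np.r_[s,s[-1]+np.linspace(.1,tail,200)]; psi=np.r_[psi,np.zeros(200)]
    c=lambda y:np.r_[0,np.cumsum((y[1:]+y[:-1])/2*np.diff(s))]
    X=lon+c(np.cos(psi)); Y=off+c(np.sin(psi))
    print('off',off.round(1),'lon',lon.round(1),'psim',np.degrees(pm).round(1),'end lon',X[-1].round(1),Y[-1].round(2),'kmax',abs(np.gradient(psi,s)).max().round(4))
    # effective speed: bar speed weighting
    k=np.gradient(psi,s); w=c(np.sqrt(1+(120*k)**2)); t=np.linspace(0,1,rows+1)[1:]
    e=0.06; tt=np.where(t<e,t*t/(2*e),np.where(t>1-e,1-e-(1-t)**2/(2*e),t-e/2))/(1-e)
    si=np.interp(tt*w[-1],w,s); hd=b+np.interp(si,s,psi)
    A=mouth+np.outer(np.interp(si,s,X),u)+np.outer(np.interp(si,s,Y),v)
    return A-198*np.c_[np.cos(hd),np.sin(hd)],np.degrees(hd)
def rows_from(B,hd,start,h0,n0,n1):
    h=np.radians(h0); ty=np.array([np.cos(h),np.sin(h)]); tx=np.array([-np.sin(h),np.cos(h)])
    # tool down, tool y = heading; tool x = Y x Z(down)
    tx=np.cross([*ty,0],[0,0,-1])[:2]
    out=[]
    for i in range(n0,n1):
        d=B[i]-start; out.append([round(d@tx,1),round(d@ty,1),0,0,0,round(-np.radians(hd[i]-h0),3),1])
    return out
E
python3 - <<'E'
from plan import *
M=model('top'); f=lambda uv,z: (onplane(M,uv,z)*1000).round(1)
nb=f([(273,166),(263.4,212.4)],.106); d=nb[0]-nb[1]; print('nose',nb,nb.mean(0),np.degrees(np.arctan2(d[0],-d[1])))
s=arm.observe(); h=np.radians(78.45);print('pred nose',s['position'][:2]*1000+228*np.array([np.cos(h),np.sin(h)]))
mouth=np.array([484.7,183.8])
B,hd=plan(s['position'][:2]*1000,78.45,mouth,88.3,90,50,110,60)
np.savez('plan1.npz',B=B,hd=hd)
for a in (0,20,40):
    st=s['position'][:2]*1000 if a==0 else B[a-1]; h0=78.45 if a==0 else hd[a-1]
    print(rows_from(B,hd,st,h0,a,a+20)); print(B[a+19],hd[a+19])
E
```

```text
nose [[624.1 -68.4 106. ]
 [478.7 -37.9 106. ]] [551.4  -53.15 106.  ] 78.15305350295026
pred nose [550.34303545 -46.98308314]
off -67.3 lon -258.3 psim 29.6 end lon -24.2 0.0 kmax 0.012
[[np.float64(-0.0), np.float64(0.8), 0, 0, 0, np.float64(-0.0), 1], [np.float64(-0.4), np.float64(3.0), 0, 0, 0, np.float64(-0.002), 1], [np.float64(-1.8), np.float64(6.7), 0, 0, 0, np.float64(-0.009), 1], [np.float64(-5.2), np.float64(11.4), 0, 0, 0, np.float64(-0.027), 1], [np.float64(-9.9), np.float64(16.1), 0, 0, 0, np.float64(-0.051), 1], [np.float64(-15.4), np.float64(20.6), 0, 0, 0, np.float64(-0.081), 1], [np.float64(-21.3), np.float64(25.0), 0, 0, 0, np.float64(-0.112), 1], [np.float64(-27.5), np.float64(29.5), 0, 0, 0, np.float64(-0.146), 1], [np.float64(-33.7), np.float64(34.0), 0, 0, 0, np.float64(-0.181), 1], [np.float64(-40.0), np.float64(38.6), 0, 0, 0, np.float64(-0.217), 1], [np.float64(-46.3), np.float64(43.4), 0, 0, 0, np.float64(-0.253), 1], [np.float64(-52.5), np.float64(48.4), 0, 0, 0, np.float64(-0.29), 1], [np.float64(-58.5), np.float64(53.6), 0, 0, 0, np.float64(-0.327), 1], 
[... 2704 characters left out ...]
float64(55.0), 0, 0, 0, np.float64(0.314), 1], [np.float64(57.7), np.float64(60.9), 0, 0, 0, np.float64(0.341), 1], [np.float64(60.7), np.float64(66.8), 0, 0, 0, np.float64(0.365), 1], [np.float64(63.0), np.float64(72.8), 0, 0, 0, np.float64(0.387), 1], [np.float64(64.6), np.float64(78.8), 0, 0, 0, np.float64(0.406), 1], [np.float64(65.3), np.float64(84.6), 0, 0, 0, np.float64(0.421), 1], [np.float64(64.9), np.float64(90.0), 0, 0, 0, np.float64(0.431), 1], [np.float64(64.1), np.float64(93.7), 0, 0, 0, np.float64(0.435), 1], [np.float64(63.3), np.float64(95.8), 0, 0, 0, np.float64(0.436), 1], [np.float64(63.0), np.float64(96.5), 0, 0, 0, np.float64(0.436), 1]]
[478.10867994 -38.28470133] 88.3
```

```bash
python3 - <<'E'
from plan import *
s=arm.observe(); mouth=np.array([484.7,183.8])
for L in [(90,50,110,60),(60,80,110,60),(45,95,110,60),(40,110,110,60)]:
    B,hd=plan(s['position'][:2]*1000,78.45,mouth,88.3,*L)
    u=np.c_[np.cos(np.radians(hd)),np.sin(np.radians(hd))]; r=np.c_[u[:,1],-u[:,0]]
    ap=np.array([724,-98]); 
    loc=np.c_[((ap-B)*u).sum(1),((ap-B)*r).sum(1)]  # in bar frame: deck x 28..228, y<=75
    dx=np.maximum(np.maximum(28-loc[:,0],loc[:,0]-228),0); dy=np.maximum(loc[:,1]-77,0)
    cas=B+58*u+50*r; front=B+198*u+63*r
    bd=lambda P:np.linalg.norm(P-np.array([785.5,-133]),axis=1).min()-130
    print(L,'apple gap',(np.hypot(dx,dy)-40).min(),'pivot-board',bd(cas),'wheel-board',bd(front),'left corner min x',(B+28*u-75*r)[:,0].min(),(B+228*u-75*r)[:,0].min(),'barmaxx',B[:,0].max())
E
```

```text
off -67.3 lon -258.3 psim 29.6 end lon -24.2 0.0 kmax 0.012
(90, 50, 110, 60) apple gap 4.349287536862398 pivot-board 13.878900145087812 wheel-board 54.788838346593394 left corner min x 403.9600458889862 406.81658017353425 barmaxx 626.0586457824562
off -67.3 lon -258.3 psim 25.9 end lon -22.5 -0.0 kmax 0.0163
(60, 80, 110, 60) apple gap 20.139236944199837 pivot-board 13.931990250865368 wheel-board 54.78905055456579 left corner min x 404.009811752642 406.9638850624852 barmaxx 619.29200904256
off -67.3 lon -258.3 psim 24.2 end lon -21.6 -0.0 kmax 0.0208
(45, 95, 110, 60) apple gap 27.76679157576359 pivot-board 16.020179751275407 wheel-board 54.7896292138783 left corner min x 404.0334602161121 407.03626632041664 barmaxx 615.8168349192371
off -67.3 lon -258.3 psim 22.4 end lon -10.7 -0.0 kmax 0.0221
(40, 110, 110, 60) apple gap 32.553029819153096 pivot-board 19.147587743906797 wheel-board 54.79063553130132 left corner min x 404.35668897921164 407.42206522052027 barmaxx 611.1057869700755
```

```bash
python3 - <<'E'
from plan import *
s=arm.observe(); mouth=np.array([484.7,183.8])
p=s['position'][:2]*1000
B,hd=plan(p,78.45,mouth,88.3,42,103,112,60)
np.savez('plan1.npz',B=B,hd=hd)
for a in (0,20,40):
    st=p if a==0 else B[a-1]; h0=78.45 if a==0 else hd[a-1]
    print([[float(v) for v in (r[0],r[1],r[5])] for r in rows_from(B,hd,st,h0,a,a+20)]); print(B[a+19],hd[a+19])
E
```

```text
off -67.3 lon -258.3 psim 23.1 end lon -14.1 0.0 kmax 0.0215
[[-0.1, 0.8, -0.0], [-1.3, 2.9, -0.007], [-5.3, 5.9, -0.027], [-12.1, 9.3, -0.062], [-19.8, 12.6, -0.102], [-27.6, 16.0, -0.144], [-35.5, 19.5, -0.186], [-43.3, 23.3, -0.228], [-51.0, 27.3, -0.271], [-58.6, 31.6, -0.314], [-65.9, 36.3, -0.356], [-72.9, 41.3, -0.399], [-79.6, 46.8, -0.441], [-85.8, 52.6, -0.482], [-91.4, 58.8, -0.522], [-95.5, 65.3, -0.557], [-95.9, 71.4, -0.575], [-92.9, 76.0, -0.575], [-89.9, 80.6, -0.575], [-86.9, 85.3, -0.575]]
[ 606.94919284 -204.23972823] 111.391184850348
[[-0.0, 5.5, -0.0], [-0.0, 11.0, -0.0], [-0.0, 16.5, -0.0], [-0.0, 22.0, -0.0], [-0.0, 27.5, -0.0], [-0.0, 33.0, -0.0], [-0.0, 38.5, -0.0], [-0.0, 44.0, -0.0], [-0.0, 49.5, -0.0], [-0.0, 55.0, -0.0], [-0.0, 60.6, -0.0], [-0.0, 66.1, -0.0], [-0.0, 71.6, -0.0], [0.0, 77.1, -0.0], [0.0, 82.6, -0.0], [0.0, 88.1, 0.0], [0.8, 93.6, 0.004], [2.4, 99.0, 0.013], [4.8, 104.3, 0.025], [7.8, 109.6, 0.041]]
[ 559.75410716 -105.02808409] 109.05340926466114
[[3.7, 5.1, 0.019], [7.7, 10.1, 0.04], [11.9, 15.1, 0.062], [16.3, 20.1, 0.086], [20.7, 25.2, 0.111], [25.1, 30.4, 0.136], [29.5, 35.6, 0.162], [33.7, 41.0, 0.188], [37.7, 46.5, 0.213], [41.5, 52.1, 0.238], [44.9, 57.9, 0.262], [47.9, 63.7, 0.284], [50.4, 69.6, 0.305], [52.3, 75.5, 0.323], [53.5, 81.4, 0.339], [53.9, 87.2, 0.351], [53.5, 92.5, 0.358], [52.7, 96.3, 0.361], [52.1, 98.5, 0.362], [51.8, 99.2, 0.362]]
[478.40900685 -28.16563396] 88.3
```

```bash
python3 -m pendant '[[[-0.1,0.8,0,0,0,0,1],[-1.3,2.9,0,0,0,-0.007,1],[-5.3,5.9,0,0,0,-0.027,1],[-12.1,9.3,0,0,0,-0.062,1],[-19.8,12.6,0,0,0,-0.102,1],[-27.6,16,0,0,0,-0.144,1],[-35.5,19.5,0,0,0,-0.186,1],[-43.3,23.3,0,0,0,-0.228,1],[-51,27.3,0,0,0,-0.271,1],[-58.6,31.6,0,0,0,-0.314,1],[-65.9,36.3,0,0,0,-0.356,1],[-72.9,41.3,0,0,0,-0.399,1],[-79.6,46.8,0,0,0,-0.441,1],[-85.8,52.6,0,0,0,-0.482,1],[-91.4,58.8,0,0,0,-0.522,1],[-95.5,65.3,0,0,0,-0.557,1],[-95.9,71.4,0,0,0,-0.575,1],[-92.9,76,0,0,0,-0.575,1],[-90.5,79.6,0,0,0,-0.575,1],[-89.4,81.4,0,0,0,-0.575,1]]]' 25
python3 - <<'E'
from h import *
st0(); snap('top','t4');crop('pics/t4_raw.png','pics/t4.png',110,90,370,260,3)
snap('side','s4')
E
```

```text
clock: 9.95
position: [0.6082, -0.2085, 0.2898]
ee_rot: [-0.583, 3.087, 0.0]
force: [0.9, -0.3, -0.7]
width: 0.148
t 9.95 p [ 608.2 -208.5  289.8] yaw 111.37 tilt [-0.e+00  2.e-04 -1.e+00] F [ 0.9 -0.3 -0.7] T [-0.04 -0.09 -0.08] w 0.148
```

View pics/t4.png

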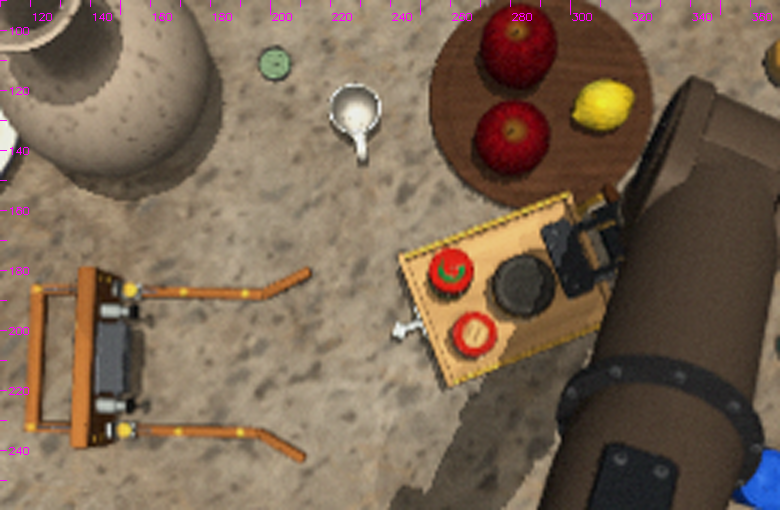

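View pics/s4_raw.png

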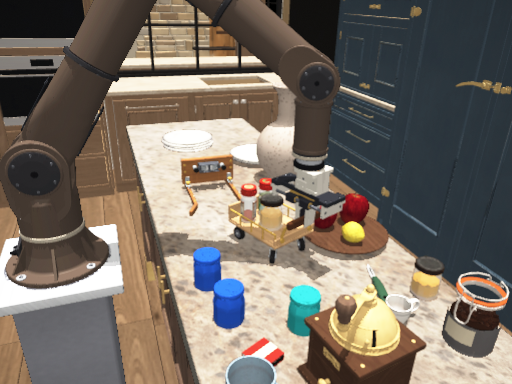

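```bash
python3 - <<'E'
from plan import *
M=model('top'); f=lambda uv,z: (onplane(M,uv,z)*1000).round(1)
nb=f([(244,175.3),(259,218.3)],.106); d=nb[0]-nb[1]; print('nose',nb.mean(0),np.degrees(np.arctan2(d[0],-d[1])))
s=arm.observe(); p=s['position'][:2]*1000; h=np.radians(111.4);print('pred nose',p+228*np.array([np.cos(h),np.sin(h)]))
M=model('top');print('bays',f([(120+20,0)],.1))
mouth=np.array([484.7,183.8])
Z=np.load('plan1.npz'); B,hd=Z['B'],Z['hd']
u=np.array([np.cos(h),np.sin(h)])
print('off plan line',(p-B[19])@u,(p-B[19])@[-u[1],u[0]])
# replan: no L1
B,hd=plan(p,111.4,mouth,88.3,1,115,112,38); np.savez('plan2.npz',B=B,hd=hd)
for a in (0,19):
    st=p if a==0 else B[a-1]; h0=111.4 if a==0 else hd[a-1]
    print([[float(v) for v in (r[0],r[1],r[5])] for r in rows_from(B,hd,st,h0,a,a+19)]); print(B[a+18],hd[a+18])
E
```

```text
nose [527.6   -0.85 106.  ] 109.1872872841071
pred nose [525.13430482   3.80488505]
bays [[1191.4  375.   100. ]]
off plan line -4.446499594588452 0.2635778231352234
off -57.5 lon -206.3 psim 19.5 end lon 12.6 -0.0 kmax 0.0986
[[2.4, 0.3, 0.012], [9.8, 0.9, 0.049], [12.2, 6.4, 0.063], [11.7, 13.2, 0.063], [11.3, 20.0, 0.063], [10.9, 26.8, 0.063], [10.4, 33.6, 0.063], [10.0, 40.4, 0.063], [9.6, 47.2, 0.063], [9.1, 54.0, 0.063], [8.7, 60.8, 0.063], [8.3, 67.6, 0.063], [7.9, 74.4, 0.063], [7.4, 81.2, 0.063], [7.0, 88.0, 0.063], [6.6, 94.8, 0.063], [6.1, 101.6, 0.063], [5.7, 108.4, 0.063], [5.3, 115.2, 0.063]]
[ 561.39773808 -103.17476792] 107.78078117068698
[[0.4, 6.8, 0.002], [2.0, 13.6, 0.01], [4.6, 20.2, 0.024], [8.0, 26.8, 0.042], [11.9, 33.3, 0.064], [16.2, 39.8, 0.088], [20.8, 46.3, 0.114], [25.5, 52.9, 0.142], [30.0, 59.6, 0.17], [34.4, 66.5, 0.198], [38.5, 73.5, 0.226], [42.1, 80.6, 0.252], [45.2, 87.8, 0.276], [47.5, 95.0, 0.298], [49.0, 102.2, 0.316], [49.4, 109.4, 0.33], [48.8, 116.1, 0.338], [47.7, 120.5, 0.34], [47.2, 121.9, 0.34]]
[479.20066461  -1.49190601] 88.3
```

```bash
python3 - <<'E'
from h import *
crop('pics/t4_raw.png','pics/t4c.png',235,148,325,228,8)
E
```

```text
(no output)
```

View pics/t4c.png

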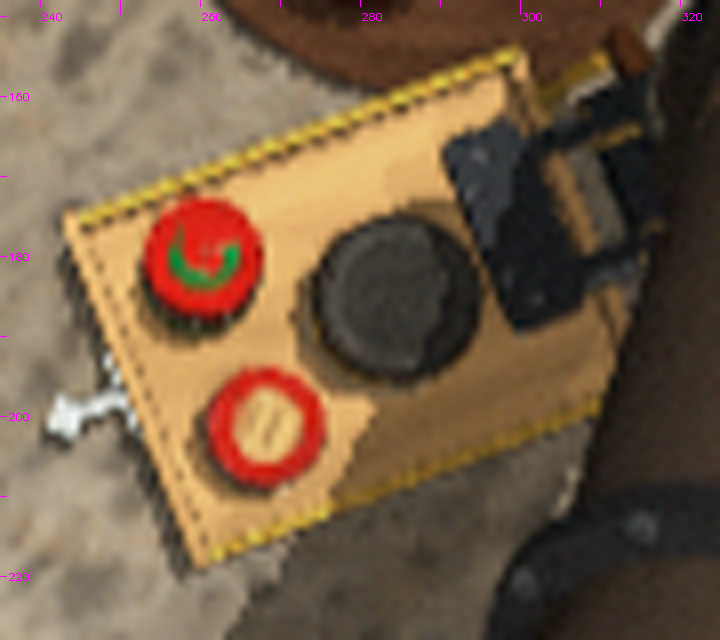

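```bash
python3 - <<'E'
from h import *
M=model('top'); g=lambda L:[(235+x/8,148+y/8) for x,y in L]; f=lambda uv,z:onplane(M,g(uv),z)*1000
a=lambda v:np.degrees(np.arctan2(v[1],v[0])).round(2)
r=f([(80,220),(520,50)],.095); l=f([(210,557),(600,405)],.095); n=f([(67,215),(198,565)],.106)
d=n[0]-n[1]; print(a(r[0]-r[1]),a(l[0]-l[1]),a([-d[1],d[0]]),n.mean(0),np.linalg.norm(d))
sp=f([(63,417)],.085); print('spear',sp)
E
```

```text
111.3 111.17 110.49 [527.76783914  -1.02433652 106.        ] 145.84431730372114
spear [[518.11282175  26.56195656  85.        ]]
```

```bash
cat >> plan.py <<'E'
def planH(bar,head,mouth,bayh,L2,rows,tail=0):
    import io,contextlib
    h=np.radians(head); b=np.radians(bayh); v=np.array([-np.sin(b),np.cos(b)])
    off=(np.array(bar)+198*np.array([np.cos(h),np.sin(h)])-mouth)@v
    g=lambda H:(lambda s,p: np.trapezoid(np.sin(p),s)+off)(*lineprof(h-b,h-b,1e-3,H,L2))
    H=brentq(g,0,300); print('H',H)
    return plan(bar,head,mouth,bayh,1e-3,H,L2,rows,tail)
E
python3 - <<'E'
from plan import *
s=arm.observe(); p=s['position'][:2]*1000; mouth=np.array([483.2,183.8])
for L2 in (100,120):
  B,hd=planH(p,111.3,mouth,88.3,L2,38)
np.savez('plan2.npz',B=B,hd=hd)
for a in (0,19):
    st=p if a==0 else B[a-1]; h0=111.3 if a==0 else hd[a-1]
    print([[float(v) for v in (r[0],r[1],r[5])] for r in rows_from(B,hd,st,h0,a,a+19)]); print(B[a+18],hd[a+18])
E
```

```text
H 101.3659410487373
off -59.3 lon -206.1 psim 23.0 end lon -15.8 0.0 kmax 0.0063
H 91.26359428772429
off -59.3 lon -206.1 psim 23.0 end lon -5.7 0.0 kmax 0.0053
[[0.0, 1.4, -0.0], [0.0, 5.5, -0.0], [-0.0, 11.6, -0.0], [-0.0, 17.8, -0.0], [-0.0, 24.0, -0.0], [-0.0, 30.3, -0.0], [-0.0, 36.5, -0.0], [-0.0, 42.7, -0.0], [-0.0, 48.9, -0.0], [-0.0, 55.2, -0.0], [-0.0, 61.4, -0.0], [-0.0, 67.6, -0.0], [-0.0, 73.9, -0.0], [-0.0, 80.1, -0.0], [-0.0, 86.3, -0.0], [0.0, 92.5, 0.0], [0.7, 98.7, 0.004], [2.4, 104.9, 0.013], [5.0, 111.0, 0.026]]
[ 563.39972931 -106.900351  ] 109.81499002935482
[[3.4, 5.9, 0.017], [7.2, 11.7, 0.038], [11.5, 17.5, 0.06], [15.9, 23.4, 0.085], [20.6, 29.2, 0.111], [25.2, 35.2, 0.138], [29.8, 41.2, 0.166], [34.2, 47.4, 0.193], [38.5, 53.7, 0.221], [42.4, 60.1, 0.248], [45.9, 66.6, 0.273], [48.9, 73.2, 0.297], [51.4, 79.9, 0.319], [53.1, 86.6, 0.339], [54.1, 93.3, 0.355], [54.1, 99.8, 0.366], [53.2, 105.9, 0.373], [52.1, 109.9, 0.375], [51.6, 111.2, 0.376]]
[477.15662827 -19.8223993 ] 88.3
```

```bash
python3 -m pendant '[[[0,1.4,0,0,0,0,1],[0,5.5,0,0,0,0,1],[0,11.6,0,0,0,0,1],[0,17.8,0,0,0,0,1],[0,24,0,0,0,0,1],[0,30.3,0,0,0,0,1],[0,36.5,0,0,0,0,1],[0,42.7,0,0,0,0,1],[0,48.9,0,0,0,0,1],[0,55.2,0,0,0,0,1],[0,61.4,0,0,0,0,1],[0,67.6,0,0,0,0,1],[0,73.9,0,0,0,0,1],[0,79,0,0,0,0,1],[0,83,0,0,0,0,1],[0,85,0,0,0,0,1]]]' 25
python3 - <<'E'
from h import *
st0(); snap('top','t5');crop('pics/t5_raw.png','pics/t5.png',115,160,285,250,4);crop('pics/t5_raw.png','pics/t5c.png',205,150,305,225,8)
E
```

```text
clock: 12.05
position: [0.5774, -0.1294, 0.2897]
ee_rot: [-0.583, 3.087, 0.0]
force: [0.4, 0.2, -1.6]
width: 0.148
t 12.05 p [ 577.4 -129.4  289.7] yaw 111.39 tilt [-0.e+00  1.e-04 -1.e+00] F [ 0.4  0.2 -1.6] T [ 0.02 -0.12 -0.15] w 0.148
```

View pics/t5.png

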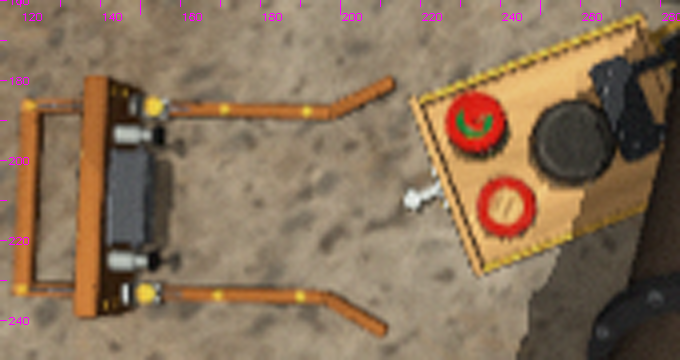

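View pics/t5c.png

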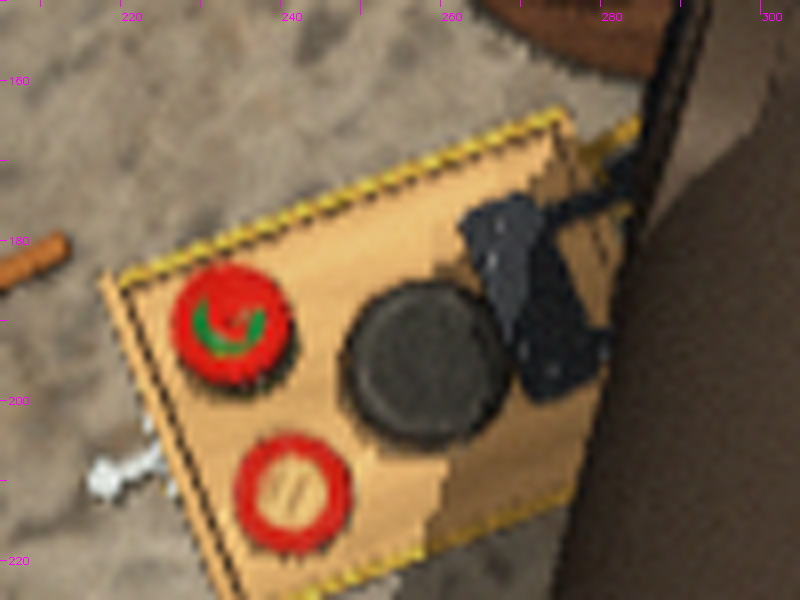

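```bash
python3 - <<'E'
from h import *
M=model('top'); im=cv2.imread('pics/t5_raw.png').astype(int)
hsv=cv2.cvtColor(im.astype(np.uint8),cv2.COLOR_BGR2HSV)
m=(hsv[...,0]<16)&(hsv[...,1]>130)
res=[]
for lo,hi in ((180,195),(225,240)):
    P=[]
    for c in range(160,196):
        r=[k for k in range(lo,hi) if m[k,c]]
        if 2<=len(r)<=6: P.append((c,np.mean(r)))
    W=onplane(M,P,.018)*1000; k=np.polyfit(W[:,1],W[:,0],1); res.append(k); print(len(P),k, 'angle',90-np.degrees(np.arctan(k[0])))
mid=(res[0]+res[1])/2; print('mid at y=184',np.polyval(mid,184),'320',np.polyval(mid,320),'sep',np.polyval(res[0]-res[1],230), 'ang',90-np.degrees(np.arctan(mid[0])))
f=lambda uv,z:(onplane(M,uv,z)*1000).round(1)
print('buf',f([(154.5,193.5),(154,225.5)],.085))
print('spear',f([(218,209.8)],.085))
s=arm.observe();p=s['position'][:2]*1000;h=np.radians(111.35);print('pred',p+253*np.array([np.cos(h),np.sin(h)]))
E
```

```text
31 [1.95810212e-02 5.60645179e+02] angle 88.87823348256451
30 [2.76076357e-02 4.03555727e+02] angle 88.41860068389704
mid at y=184 486.44180918677176 320 489.6506378500495 sep 155.2433310613975 ang 88.64839533396068
buf [[539.3 308.8  85. ]
 [437.5 308.4  85. ]]
spear [[487.4 105.3  85. ]]
pred [485.287718   106.39360004]
```

```bash
python3 - <<'E'
from plan import *
s=arm.observe(); p=s['position'][:2]*1000; mouth=np.array([484.2,184])
B,hd=planH(p,111.35,mouth,88.5,110,24)
print(planH(p,111.35,mouth,88.5,125,24)[0][-1])
np.savez('plan3.npz',B=B,hd=hd)
for a in (0,12):
    st=p if a==0 else B[a-1]; h0=111.35 if a==0 else hd[a-1]
    print([[float(v) for v in (r[0],r[1],r[5])] for r in rows_from(B,hd,st,h0,a,a+12)]); print(B[a+11],hd[a+11])
E
```

```text
H 7.4751636412588205
off -24.5 lon -128.2 psim 22.8 end lon -14.6 -0.0 kmax 0.0057Traceback (most recent call last):
  File "<stdin>", line 4, in <module>
  File "plan.py", line 35, in planH
    H=brentq(g,0,300); print('H',H)
    r = _zeros._brentq(f, a, b, xtol, rtol, maxiter, args, full_output, disp)
ValueError: f(a) and f(b) must have different signs
```

```bash
python3 - <<'E'
from plan import *
s=arm.observe(); p=s['position'][:2]*1000; mouth=np.array([484.2,184])
B,hd=planH(p,111.35,mouth,88.5,110,20)
print([[float(v) for v in (r[0],r[1],r[5])] for r in rows_from(B,hd,p,111.35,0,20)]); print(B[-1],hd[-1])
E
```

```text
H 7.4751636412588205
off -24.5 lon -128.2 psim 22.8 end lon -14.6 -0.0 kmax 0.0057
[[0.0, 2.9, 0.0], [0.1, 9.6, 0.0], [1.3, 16.5, 0.007], [3.8, 23.2, 0.02], [7.4, 29.8, 0.039], [11.7, 36.3, 0.062], [16.6, 42.8, 0.089], [21.8, 49.2, 0.119], [27.1, 55.8, 0.15], [32.4, 62.5, 0.182], [37.6, 69.3, 0.214], [42.5, 76.3, 0.246], [46.9, 83.5, 0.277], [50.8, 90.8, 0.307], [54.1, 98.2, 0.334], [56.4, 105.7, 0.358], [57.7, 113.2, 0.378], [57.7, 120.4, 0.391], [56.3, 127.1, 0.398], [55.3, 129.8, 0.399]]
[478.63492446 -28.52166064] 88.5
```

```bash
python3 -m pendant '[[[0,2.9,0,0,0,0,1],[0.1,9.6,0,0,0,0,1],[1.3,16.5,0,0,0,0.007,1],[3.8,23.2,0,0,0,0.02,1],[7.4,29.8,0,0,0,0.039,1],[11.7,36.3,0,0,0,0.062,1],[16.6,42.8,0,0,0,0.089,1],[21.8,49.2,0,0,0,0.119,1],[27.1,55.8,0,0,0,0.15,1],[32.4,62.5,0,0,0,0.182,1],[37.6,69.3,0,0,0,0.214,1],[42.5,76.3,0,0,0,0.246,1],[46.9,83.5,0,0,0,0.277,1],[50.8,90.8,0,0,0,0.307,1],[54.1,98.2,0,0,0,0.334,1],[56.4,105.7,0,0,0,0.358,1],[57.7,113.2,0,0,0,0.378,1],[57.7,120.4,0,0,0,0.391,1],[56.3,127.1,0,0,0,0.398,1],[55.3,129.8,0,0,0,0.4,1]]]' 25
python3 - <<'E'
from h import *
st0(); snap('top','t6');crop('pics/t6_raw.png','pics/t6.png',115,160,275,260,5);snap('side','s6');crop('pics/s6_raw.png','pics/s6.png',170,130,320,250,5)
E
```

```text
clock: 14.6
position: [0.4787, -0.0283, 0.2897]
ee_rot: [0.041, 3.141, 0.0]
force: [-0.5, -1.0, -1.5]
width: 0.154
t 14.6 p [478.7 -28.3 289.7] yaw 88.5 tilt [-0.e+00  2.e-04 -1.e+00] F [-0.5 -1.  -1.5] T [-0.09  0.    0.04] w 0.154
```

View pics/t6.png

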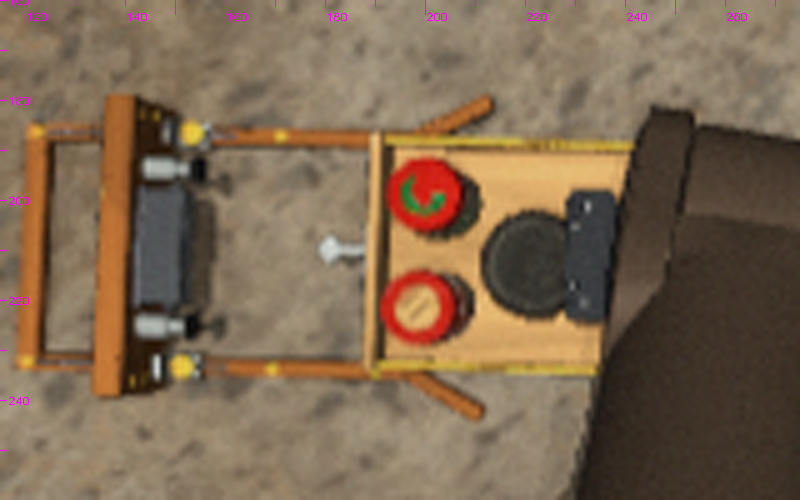

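View pics/s6.png

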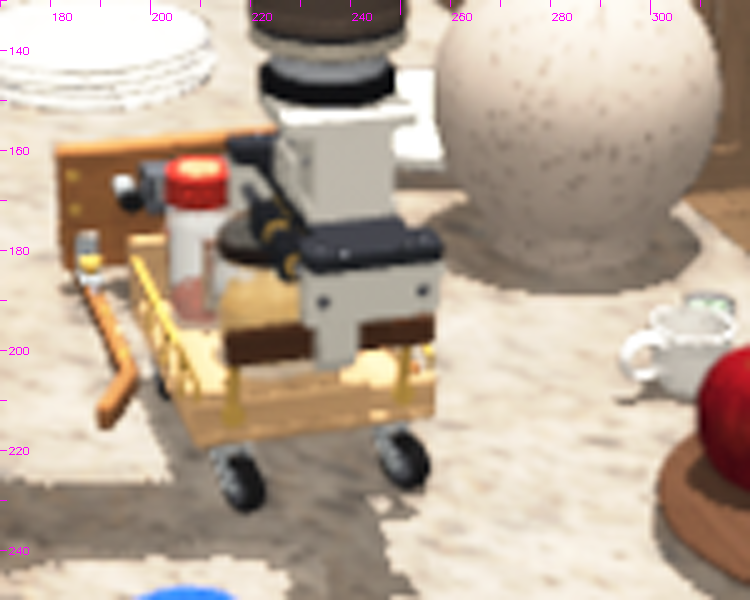

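```bash
python3 - <<'E'
from h import *
M=model('top'); f=lambda uv,z:(onplane(M,uv,z)*1000)
b=f([(155,193.6),(154.6,225.4)],.085); s=f([(181,210)],.085)[0]; print('buf',b,b.mean(0),'spear',s)
g=lambda L:[(115+x/5,160+y/5) for x,y in L]
c=f(g([(134,190),(190,190),(134,303),(190,303),(136,242),(190,246)]),.09); print('catch box',c)
n=f(g([(377,133),(369,372)]),.106); d=n[0]-n[1]; print('nose',n,n.mean(0),np.degrees(np.arctan2(-d[1],d[0]))+90,)
rr=f(g([(390,138),(630,147)]),.095); l=f(g([(378,373),(595,371)]),.095); a=lambda v:np.degrees(np.arctan2(v[1],v[0])).round(2); print(a(rr[0]-rr[1]),a(l[0]-l[1]))
th=np.radians(88.5); v=np.array([-np.sin(th),np.cos(th)]); print('lateral spear vs bay axis (left +)',(s[:2]-b.mean(0)[:2])@v)
st=arm.observe();p=st['position'][:2]*1000;print('pred spear',p+253*np.array([np.cos(th),np.sin(th)]))
E
```

```text
buf [[538.93864846 307.16013102  85.        ]
 [437.8247169  306.5100888   85.        ]] [488.38168268 306.83510991  85.        ] spear [486.74013247 222.91337975  85.        ]
catch box [[524.55529867 347.86570849  90.        ]
 [524.56426516 311.87362408  90.        ]
 [452.91564106 346.30916755  90.        ]
 [453.01209857 310.47720887  90.        ]
 [491.51482489 345.83702383  90.        ]
 [489.02918848 311.15704737  90.        ]]
nose [[559.29846223 190.12295073 106.        ]
 [410.60072196 193.30353389 106.        ]] [484.9495921  191.71324231 106.        ] 91.22534617832034
87.82 90.59
lateral spear vs bay axis (left +) -0.5558270968957195
pred spear [485.39701797 224.46526569]
```

Spear and catch axis agree within 1 mm laterally. I'll advance straight.

```bash
python3 -m pendant '[[[0,1.5,0,0,0,0,1],[0,5,0,0,0,0,1],[0,10,0,0,0,0,1],[0,15,0,0,0,0,1],[0,20,0,0,0,0,1],[0,25,0,0,0,0,1],[0,30,0,0,0,0,1],[0,35,0,0,0,0,1],[0,40,0,0,0,0,1],[0,45,0,0,0,0,1],[0,50,0,0,0,0,1],[0,55,0,0,0,0,1],[0,60,0,0,0,0,1],[0,65,0,0,0,0,1],[0,70,0,0,0,0,1],[0,74,0,0,0,0,1],[0,77,0,0,0,0,1],[0,79,0,0,0,0,1],[0,80,0,0,0,0,1]]]' 25
python3 - <<'E'
from h import *
st0(); snap('top','t7');crop('pics/t7_raw.png','pics/t7.png',115,165,235,250,6);snap('side','s7');crop('pics/s7_raw.png','pics/s7.png',160,130,290,240,6)
E
```

```text
clock: 17.08
position: [0.4809, 0.0511, 0.2897]
ee_rot: [0.042, 3.141, 0.0]
force: [-0.8, -1.0, -2.3]
width: 0.151
t 17.07 p [480.9  51.1 289.7] yaw 88.46 tilt [-1.e-04  0.e+00 -1.e+00] F [-0.8 -1.  -2.3] T [-0.11  0.06 -0.04] w 0.151
```

View pics/t7.png

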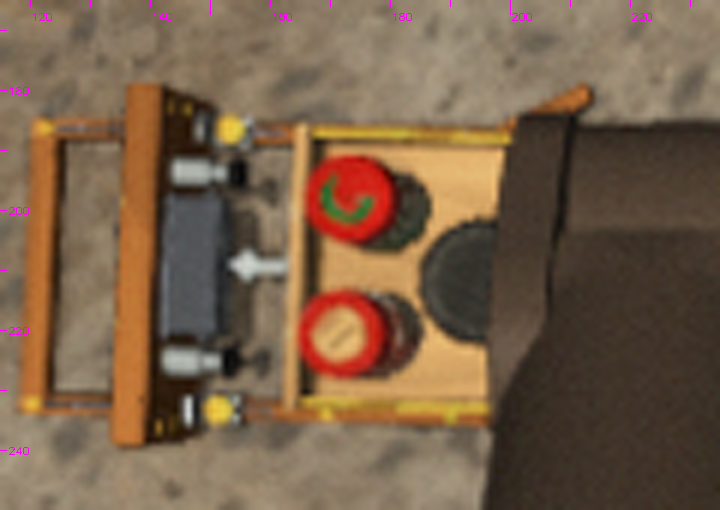

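View pics/s7.png

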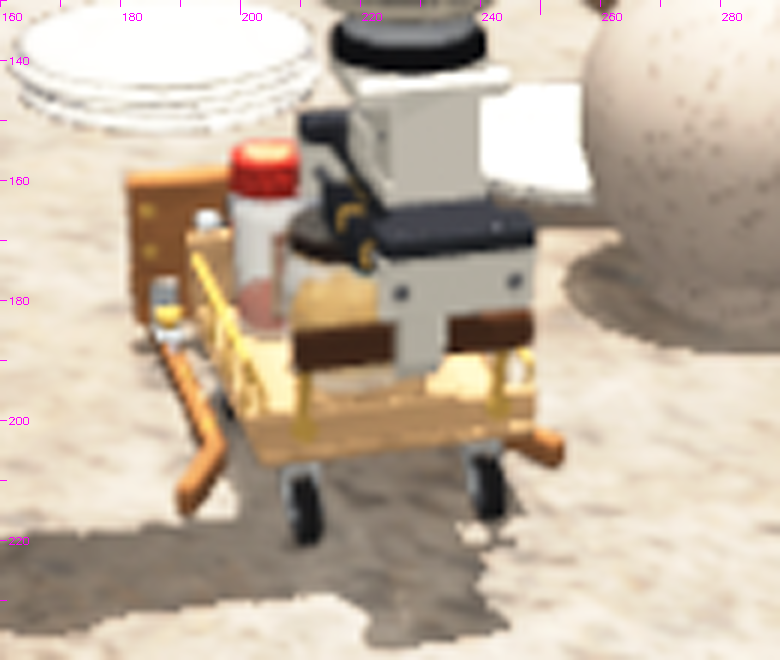

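```bash
python3 -m pendant '[[[0,1,0,0,0,0,1],[0,2.5,0,0,0,0,1],[0,4,0,0,0,0,1],[0,5.5,0,0,0,0,1],[0,7,0,0,0,0,1],[0,8.5,0,0,0,0,1],[0,10,0,0,0,0,1],[0,11.5,0,0,0,0,1],[0,13,0,0,0,0,1],[0,14,0,0,0,0,1]]]' 25
python3 -c "from h import *;st0()"
```

```text
clock: 18.42
position: [0.4812, 0.0651, 0.2897]
ee_rot: [0.042, 3.141, 0.0]
force: [-0.7, -1.0, -2.5]
width: 0.151
t 18.43 p [481.2  65.1 289.7] yaw 88.46 tilt [-0.e+00  1.e-04 -1.e+00] F [-0.7 -1.  -2.5] T [-0.04  0.08  0.03] w 0.151
```

```bash
for i in 1 ; do python3 -m pendant '[[[0,1,0,0,0,0,1],[0,2,0,0,0,0,1],[0,3,0,0,0,0,1],[0,4,0,0,0,0,1]]]' 35; done
python3 -c "from h import *;st0()"
```

```text
clock: 18.92
position: [0.4814, 0.0685, 0.2897]
ee_rot: [0.043, 3.141, -0.001]
force: [0.6, -8.1, -0.8]
width: 0.151
t 18.93 p [481.4  68.5 289.7] yaw 88.43 tilt [-1.e-04 -7.e-04 -1.e+00] F [ 0.6 -8.1 -0.8] T [-1.52  0.08  0.05] w 0.151
```

```bash
python3 -m pendant '[[[0,1,0,0,0,0,1],[0,2,0,0,0,0,1],[0,3,0,0,0,0,1]]]' 35
python3 -c "from h import *;st0()"
```

```text
clock: 19.3
position: [0.4813, 0.0705, 0.2897]
ee_rot: [-0.045, -3.141, 0.003]
force: [-1.0, -8.9, -0.7]
width: 0.146
t 19.3 p [481.3  70.5 289.7] yaw 88.37 tilt [ 2.0e-04 -1.7e-03 -1.0e+00] F [-1.  -8.9 -0.7] T [-1.93  0.07  0.05] w 0.146
```

```bash
python3 -m pendant '[[[0,1,0,0,0,0,1],[0,2,0,0,0,0,1],[0,3,0,0,0,0,1]]]' 35
python3 -c "from h import *;st0()"
```

```text
clock: 19.68
position: [0.4815, 0.0756, 0.2897]
ee_rot: [0.042, 3.141, 0.001]
force: [0.1, 1.7, -3.7]
width: 0.147
t 19.68 p [481.5  75.6 289.7] yaw 88.48 tilt [-1.e-04  8.e-04 -1.e+00] F [ 0.1  1.7 -3.7] T [ 0.37 -0.04  0.03] w 0.147
```

```bash
python3 -m pendant '[[[0,1,0,0,0,0,1],[0,2,0,0,0,0,1],[0,3,0,0,0,0,1]]]' 35
python3 -c "from h import *;st0();snap('top','t8');crop('pics/t8_raw.png','pics/t8.png',115,165,235,250,6);snap('side','s8');crop('pics/s8_raw.png','pics/s8.png',160,130,290,240,6)"
```

```text
clock: 20.05
position: [0.4817, 0.0794, 0.2898]
ee_rot: [0.04, 3.141, 0.002]
force: [0.8, 2.9, -3.6]
width: 0.154
t 20.05 p [481.7  79.4 289.8] yaw 88.55 tilt [-3.0e-04  1.4e-03 -1.0e+00] F [ 0.8  2.9 -3.6] T [ 0.66 -0.22  0.02] w 0.154
```

View pics/t8.png

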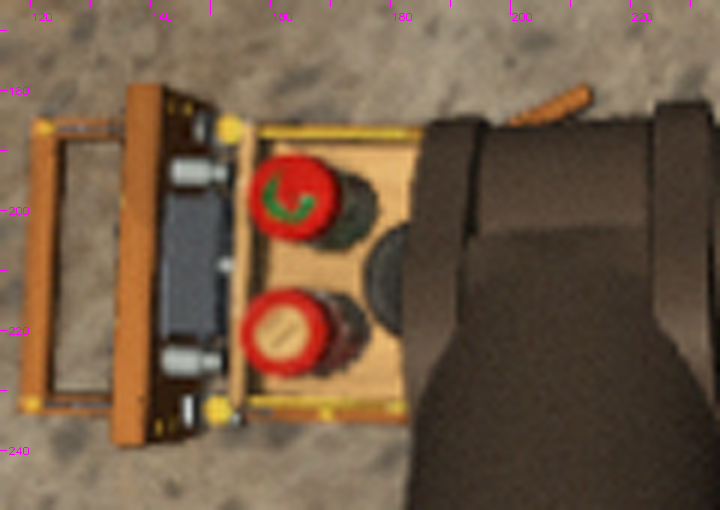

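View pics/s8.png

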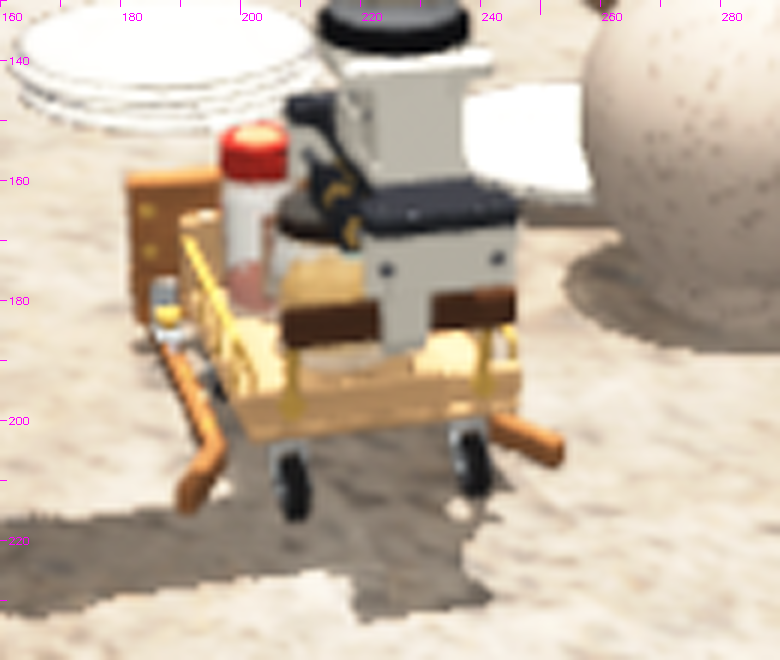

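```bash
python3 -m pendant '[[[0,1,0,0,0,0,1],[0,2,0,0,0,0,1],[0,2.5,0,0,0,0,1]]]' 35
python3 -c "from h import *;st0()"
```

```text
clock: 20.52
position: [0.4817, 0.0803, 0.2898]
ee_rot: [0.042, 3.141, -0.0]
force: [0.5, 0.5, -3.6]
width: 0.148
t 20.52 p [481.7  80.3 289.8] yaw 88.45 tilt [-2.e-04 -3.e-04 -1.e+00] F [ 0.5  0.5 -3.6] T [ 0.06 -0.25  0.06] w 0.148
```

```bash
python3 -m pendant '[[[0,0.5,0,0,0,0,1],[0,1,0,0,0,0,1],[0,1,0,0,0,0,1]]]' 35
python3 -c "from h import *;st0()"
```

```text
clock: 20.9
position: [0.4817, 0.0808, 0.2898]
ee_rot: [0.043, 3.141, -0.001]
force: [0.7, -4.4, -1.7]
width: 0.151
t 20.9 p [481.7  80.8 289.8] yaw 88.41 tilt [-0.e+00 -7.e-04 -1.e+00] F [ 0.7 -4.4 -1.7] T [-0.8  -0.22  0.11] w 0.151
```

```bash
python3 -m pendant '[[[0,-0.3,0,0,0,0,1],[0,-0.5,0,0,0,0,1],[0,-0.5,0,0,0,0,0.6],[0,-0.5,0,0,0,0,0.4],[0,-0.5,0,0,0,0,0.2],[0,-0.5,0,0,0,0,0.1],[0,-0.5,0,0,0,0,0.1],[0,-0.5,0,0,0,0,0.1]]]' 20
python3 -c "from h import *;st0();snap('top','t9');crop('pics/t9_raw.png','pics/t9.png',115,165,235,250,6)"
```

```text
clock: 21.9
position: [0.4817, 0.081, 0.2897]
ee_rot: [0.042, 3.141, 0.0]
force: [-0.1, -0.2, -0.0]
width: 0.446
t 21.9 p [481.7  81.  289.7] yaw 88.46 tilt [-0.  0. -1.] F [-0.1 -0.2 -0. ] T [-0.   -0.03  0.04] w 0.446
```

View pics/t9.png

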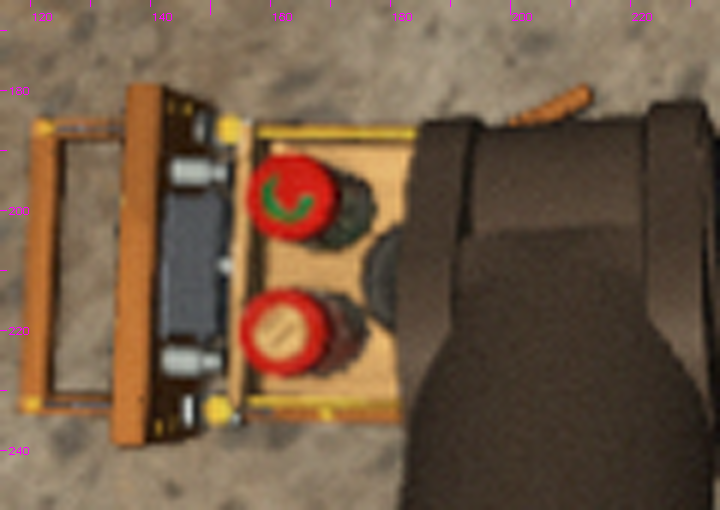

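```bash
python3 -m pendant '[[[0,0,-10,0,0,0,0.1],[0,0,-25,0,0,0,0.1],[0,0,-45,0,0,0,0.1],[0,0,-70,0,0,0,0.1],[0,0,-100,0,0,0,0.1],[0,-20,-130,0,0,0,0.1],[0,-60,-150,0,0,0,0.1],[0,-110,-160,0,0,0,0.1],[0,-160,-160,0,0,0,0.1],[0,-205,-160,0,0,0,0.1],[0,-240,-160,0,0,0,0.1],[0,-250,-160,0,0,0,0.1],[0,-250,-160,0,0,0,0.1]]]' 
python3 -c "
from h import *
st0();snap('top','ta');crop('pics/ta_raw.png','pics/ta.png',115,165,235,250,6);snap('side','sa');crop('pics/sa_raw.png','pics/sa.png',160,130,290,240,6)"
```

```text
clock: 23.58
position: [0.4748, -0.169, 0.4503]
ee_rot: [0.044, 3.141, 0.0]
force: [0.4, 0.3, 0.2]
width: 0.45
t 23.57 p [ 474.8 -169.   450.3] yaw 88.41 tilt [-6.e-04  3.e-04 -1.e+00] F [0.4 0.3 0.2] T [ 0.05 -0.08  0.03] w 0.45
```

View pics/ta.png

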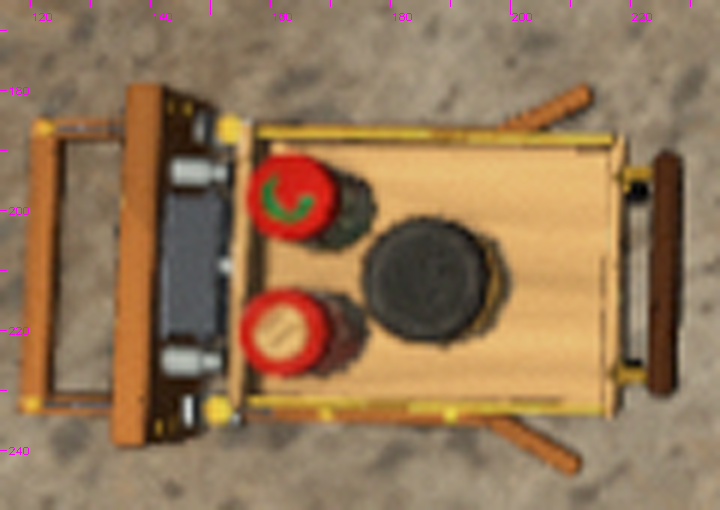

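View pics/sa.png

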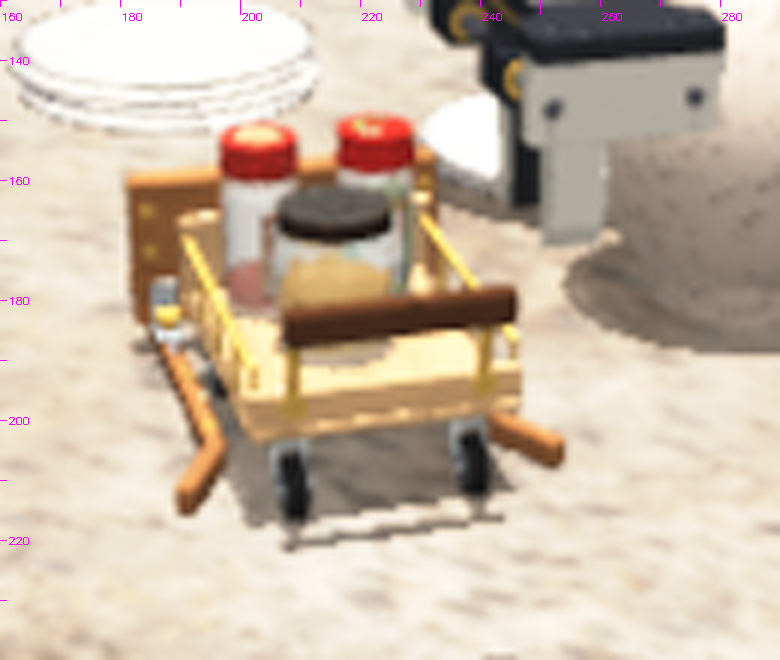

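View pics/ta_raw.png

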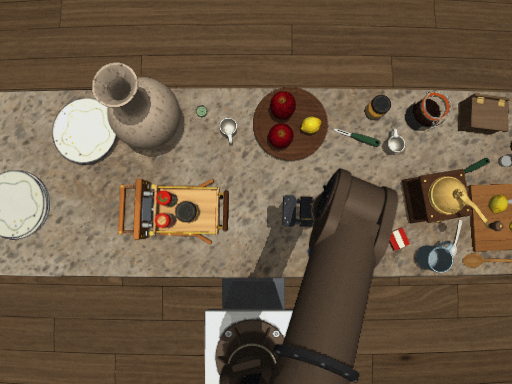

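```bash
python3 - <<'E'
from h import *
h=np.radians(88.45);u=np.array([np.cos(h),np.sin(h),0]);v=np.array([-np.sin(h),np.cos(h),0])
M=model('top')
g=lambda L:[(115+x/6,165+y/6) for x,y in L]
bar=onplane(M,g([(669,153),(660,395)]),.139).mean(0); print('bar cam',bar*1000)
b=onplane(M,g([(667,153),(661,395)]),.139);d=b[0]-b[1];print('head',np.degrees(np.arctan2(d[0],-d[1])))
O=np.array([.4817,.081,0])+.128*u
for y in (.05,-.05): 
    for x in (-.09,-.106): print(y,x,(proj(M,O+x*u+y*v+[0,0,.018])[0]-[115,165])*6)
print('spear',(proj(M,O+.125*u+[0,0,.085])[0]-[115,165])*6,'nose',(proj(M,O+.1*u+[0,0,.106])[0]-[115,165])*6)
M=model('side')
for y in (.05,-.05):
    for x in (-.09,-.108): print('side',(proj(M,O+x*u+y*v+[0,0,.018])[0]-[160,130])*6, (proj(M,O+x*u+y*v)[0]-[160,130])*6)
E
```

```text
bar cam [483.52590795  76.4089555  139.        ]
head 88.87667083589838
0.05 -0.09 [602.66461981 370.29822252]
0.05 -0.106 [631.30852509 371.09756039]
-0.05 -0.09 [608.75342192 191.43476219]
-0.05 -0.106 [637.23548761 192.20006505]
spear [188.23432844 266.34074296] nose [223.50270605 266.50771817]
side [284.53871575 484.67054094] [285.49070477 514.38590645]
side [291.82229163 499.69028175] [292.74330221 529.65927829]
side [464.42041622 461.57430628] [464.35797352 490.76878365]
side [473.5622109  476.00157592] [473.44789649 505.44159957]
```

```bash
python3 -c "
from h import *
st0();print(arm.sign_off())"
```

```text
t 23.68 p [ 475.1 -167.6  449.9] yaw 88.55 tilt [-1.e-04  8.e-04 -1.e+00] F [-0.1  0.1  0.2] T [ 0.04 -0.   -0.02] w 0.451
the job is handed in; nothing more can be done
None
```

The caddy is parked in its bay with the spear snapped into the roller catch, and the job is handed in at 23.7 s.

**What I did**
- I gripped the push bar from above and rolled 75 mm straight. The side view then showed both castors trailing.
- I steered an S-curve to the bay line, keeping clear of the fruit board. The castors were straight again before the last approach, and the spear was within about 1 mm of the catch axis.
- I eased in at 1–1.5 mm per row. Resistance at the rollers read about 9 N. The catch then drew the caddy in, about 3 N on the wrist.
- It stopped against the buffers at about 4 N, close to the 13.5 mm expected from first contact. I then opened the fingers, lifted and backed away.

**Last checks**
- **Caddy:** the last pictures show the nose board at the buffers, the castors straight and all three jars standing.
- **Bystanders:** the cup, fruit and jars I could see had not visibly moved. The arm hid the blue and teal jars in the last top view; I did not inspect the final full side picture for them.
- **Robot:** the gripper was clear and the wrist force near zero.

**What disagreed or was not directly checked**
- The top camera and the robot differed by about 2 mm across the bay and up to about 8 mm along it. I judged the last millimetres by force rather than by picture.
- The wrist showed about 3.7 N of downward pull from the caddy as the catch closed. This went away on release. No picture showed a wheel off the worktop.

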